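# Find the high spot of an off-centre flywheel with a dial indicator

## Task

The flywheel of the hand-cranked demonstration rig has been bolted on off-centre: bring the dial indicator on its stand up to the rim, pointing straight at the axle, until the plunger is pressed in about half its travel, and let go of the stand. Then, with the plunger riding on the rim all the way and never bottomed or forced, turn the wheel by its crank handle through one full turn to find the high spot (where the plunger is pushed in furthest), and leave the high spot at rest against the plunger. Leave the other things on the desk where they are.

Things in the scene. Friction and masses are not known exactly. Their poses are not given: they have to be found in the camera images.
- axle (a point): Point on the vertical axis of the flywheel's axle, 62.5 mm above the desk, level with the middle of the rim. The plain steel flywheel lies flat: 200 mm in diameter, 25 mm thick (50 to 75 mm above the desk). It is clamped on its hub 3 mm off-centre, in an unknown direction, so its edge lies 97 to 103 mm from the axle, varying smoothly once a turn. The axle's nut tops out 97 mm above the desk.
- rig: Round grey cast base of the flywheel rig, 180 mm across, 16 mm high at its edge, screwed to the desk, with the pedestal that carries the wheel; origin on the desk under the axle.
- hub (a joint): Angle of the hub and crank in rad, counter-clockwise positive seen from above, any number of turns either way; within 0.6 of zero at the start. The wheel turns with it, stiffly (about 0.12 N m, some 2 N at the handle) and stays where it is left.
- grip: The crank's handle: an upright black cylinder, 25 mm across and 50 mm tall (91 to 141 mm above the desk), which spins freely on its own pin at the end of the flat aluminium crank arm (its top 89 mm above the desk), 72 mm from the axle. Origin at its centre, 116 mm above the desk.
- column (a point): Upright steel column of the dial indicator stand, 18 mm square, from 22 to 145 mm above the desk, to be held by its top (all else is below 80 mm). This point is on its centre line 120 mm above the desk. x axis: the way the plunger points; y: to its left; z: up. The column's faces are square to x and y. 70 mm in front of it is the centre of the round dial (72 mm across, face up), then stem and plunger.
- stand: The whole dial indicator stand, loose, about 0.87 kg, grey flat base 100 x 72 x 22 mm reaching from 25 mm behind the column's centre line to 75 mm in front; origin on the desk, 30 mm in front of that line; axes as column. It starts beside the wheel, on the robot's left of it, pointing roughly at the wheel, some 30 to 100 mm short of the rim.
- plunger: The sprung plunger: origin at the centre of the steel ball (8 mm across) at its end, 62.5 mm above the desk; 146 mm in front of the column's centre line with the plunger free, less as it is pressed in. While the ball rides on the rim, its centre is about 100.8 mm (low spot) to 106.7 mm (high spot) from the axle. It goes in by 16 mm at most; the spring pushes with 0.6 N when free, rising by 0.12 N per mm.
- needle (a joint): Angle of the dial's black needle in rad, clockwise seen from above: 0 with the plunger free (needle along the stand's x axis), one turn (6.28) for the full 16 mm of travel, in proportion.
- sanitiser: White pump bottle of hand sanitiser, 74 mm across, 200 mm tall; origin under its centre. Bystander.
- rack: White rack, 70 x 160 mm, with red-capped sample tubes, 108 mm tall; origin under its centre. Bystander.
- eraser: Wood and felt blackboard eraser, 55 x 130 x 42 mm; origin under its centre. Bystander.
- chalkbox: Cardboard box of chalk, 75 x 100 x 50 mm; origin under its centre. Bystander.
- spanner: Open-ended steel spanner, 150 mm long, lying on the desk beyond the wheel. Bystander.
- driver: Screwdriver with a grey handle, 170 mm long, lying on the desk on the robot's side of the wheel. Bystander.
- screws: Grey tray of loose screws, 100 x 140 x 28 mm; origin under its centre. Bystander.
Mind the look-alikes: they are no part of the job. What is shaped like the stand but purple is not meant.

How it is judged:
On the way, in this order (a step that is already met when the one before it is completed fails the run):
1. the plunger is pressed in about half its travel (4 to 12 mm of 16) against the rim, pointing at the axle, and the stand is let go (value of joint needle between 1.571 and 4.712 rad and y of axle in the frame of column between -0.02 and 0.02 m and contact force between the fingers and stand below 0.05 N), for 0.2 s.
2. the wheel has been cranked through one full turn (5.6 rad or more from the hub's zero) with the plunger on the rim (value of joint needle between 0.196 and 6.087 rad and (value of joint hub above 5.6 rad or value of joint hub below -5.6 rad)), for 0.05 s.
At the end, for the whole second after the job is handed in: The wheel is at rest with its high spot within about 25 degrees of the plunger (ball centre over 106.4 mm from the axle, plunger pressed in 1 to 15.5 mm by the rim); the stand is upright on the desk, at rest, and the plunger's line passes the axle within 20 mm (horizontal distance between plunger and axle above 0.1064 m and value of joint needle between 0.393 and 6.087 rad and y of axle in the frame of column between -0.02 and 0.02 m and angle between column's own z axis and vertical below 0.05 rad and velocity of joint hub between -0.03 and 0.03 rad/s and linear speed of stand below 0.01 m/s); the robot touches nothing.
It fails at once if the plunger is bottomed (pressed in more than 15.6 mm) (value of joint needle above 6.126 rad).
It fails at once if the wheel is turned (hub more than 1.3 rad from zero) with the plunger off the rim ((value of joint hub above 1.3 rad or value of joint hub below -1.3 rad) and value of joint needle below 0.118 rad).
It fails at once if the plunger is forced, struck or loaded from the side with more than 6 N (contact force between plunger and anything else above 6 N).
It fails at once if the stand is tipped (more than 0.3 rad) (angle between column's own z axis and vertical above 0.3 rad).
It fails at once if another thing on the desk is moved by more than 30 mm (distance of any of sanitiser, rack, eraser, chalkbox, spanner, driver, screws from where it was at the start of the episode above 0.03 m).
It also fails if it takes over 72 s, if anything falls off the work surface, if the arm or the gripper's body presses on something with over 40 N, if the wrist force passes 120 N, or if a joint passes its speed limit or range.

## Robot

A 6-joint arm with a two-finger parallel gripper is mounted at the origin on the work surface. World frame = base frame: x ahead of the robot, y to its left, z up, the work surface at z = 0. Lengths are in m, angles in rad, forces in N, time in s.
With the tool pointing down it reaches from about 0.325 to 0.875 m from the base axis. Payload 4.4 kg.
Tool frame: the origin (TCP) lies on the centre line of the jaws, within the pads' length; the fingertips stand 14 mm ahead of it and the grasp point (between the pads) lies 5 mm behind it; x points along the fingers, y is the direction in which the jaws open and shut, and the axes are right-handed (so a half turn about x gives the same grasp; the last joint's range is limited). The gripper opens to 85 mm and grips with 20 to 120 N. Pads are 22 mm wide; open, the fingers measure 114 mm over their backs; the gripper's body (76 mm by 85 mm) begins 54 mm behind the grasp point. The pads swing forward as they close: fully open they stand 13 mm farther back than shut.
Start: joints at [0.977, 0.207, 1.542, -0, 1.393, -0.15], TCP at [0.247, 0.519, 0.245] pointing down, gripper open.
Joint ranges: [-2.73, 2.73], [-0.86, 2.22], [0.23, 2.46], [-1.11, 4.25], [0.08, 2.63], [-2.82, 2.82]. Speed limits (rad/s): [2.79, 2.79, 3.14, 3.14, 3.14, 3.14].

## Interface

Orientations are given as a rotation vector (axis times angle).
In Python, from workcell import sensors, camera, camera_params, order gives the robot as it stands.
- The arm moves only by the tool jog_arm, never from a script. Its argument "plan" is a list of rows, each an object with "linear": the shift along the tool's x, y, z in m, a list of three; "roll": the turn about the tool's x in degrees; "claw": the closure, from 0 (fully open) to 1 (shut). In form: [{"linear": [tx, ty, tz], "roll": roll, "claw": claw}, ...]. A call has 1 to 20 rows; each row shifts and turns the commanded pose from where the row before left it, along the tool's axes as they then stand; what a row does not reach is not made up. A row lasts 1/12 s, in which the tool goes at most 41.7 mm and 7.16 degrees, less where a joint would pass 70% of its speed; a pose out of reach is approached as far as the arm can. A call is refused whole if a number of a shift passes 0.0417 or a number of a turn 7.16, either way. A call with a gripper value outside its range is refused whole. The fingers move at their own pace and stop on an object; "squeeze" is the grip in N (left out, the last holds). Time passes only in rows, so rows that do not move let the fingers close. It gives the time, the measured TCP pose, the force and the opening at its end, in the units of the state.
- sensors.sense(): the state, without advancing time (a new reading comes with each control period).
- camera(name): name is "side" or "top"; returns (picture, depth): 420x560x3 uint8, red, green, blue; 420x560 float32, m along the optical axis (not along the pixel's ray), 0 where there is no reading.
- camera_params(name): a dict with "fx", "fy", "cx", "cy" (pixels), "R" (3x3) and "t" (3): a world point X has camera coordinates R X + t. Camera axes: x right, y down, z forward; pixel columns grow to the right and rows downward; lengths in m; the calibration is good to about 2 mm. A picture is of the moment at which its call begins. camera_params takes no time and is no camera call.
- order.hand_in(): hands the job in, once; it reports no verdict.
The state is a dict: "time_s": time; "joint_positions": joint angles; "dq": joint speeds; "joint_efforts": joint torques, N m; "ee_pos": TCP position; "eef_rot": TCP orientation; "force": force on the tool from outside, world axes, zero at the start; "ft_torque": the same for the moment, N m; "width": opening from 0.0 (shut) to 1.0 (fully open).
Only numpy, scipy, OpenCV 4.12 (cv2) and the standard library are available. Lean on these libraries where they do the work, as an engineer would, in place of code of your own. Each camera call takes 0.05 s, during which the arm holds its last target.

## Working session

There is one attempt and no reset: what is moved stays moved. The work goes in short steps, Python scripts to look and compute and a tool call to move; the robot and the scene stay as the last step left them, time stands still between calls to the robot, and variables do not carry over. Pictures are saved under pics/ and viewed, and the job is handed in when it is done.

Besides the shell and the picture viewer there is one more tool, called after "Emit:" by a JSON object that holds its "method" and its "body". jog_arm: Moves the arm, as the interface text tells. Its arguments: {"type":"object","properties":{"plan":{"type":"array"},"squeeze":{"type":"number"}},"required":["plan"]}

```bash
ls; mkdir -p pics; python3 - <<'E'
from workcell import sensors, camera, camera_params
import cv2, numpy as np
print(sensors.sense())
for n in ("top","side"):
    p,d=camera(n); cv2.imwrite(f"pics/{n}0.png",p[:,:,::-1]); np.save(f"pics/{n}0d.npy",d)
    print(n,camera_params(n))
E
```

```text
pics
{'time_s': 0.0, 'joint_positions': array([ 9.76495724e-01,  2.07474504e-01,  1.54299437e+00, -1.23707521e-05,
        1.39350009e+00, -1.50519228e-01]), 'dq': array([ 3.30893417e-04, -1.64661956e-03, -1.29255394e-03,  3.75677037e-05,
        1.30054729e-04, -5.25745775e-04]), 'joint_efforts': array([ 7.18810898e-04, -3.83032787e+01, -2.91600788e+01, -4.68592282e-05,
        1.06794466e-02, -6.46787839e-05]), 'ee_pos': array([0.24648204, 0.5186665 , 0.24407562]), 'eef_rot': array([ 0.34631186,  1.54348964, -0.3498196 ]), 'force': array([-0.52536027, -0.08445891, -0.24495278]), 'ft_torque': array([-0.02215759,  0.03955497,  0.04626589]), 'width': 1.0003353968678041}
top {'fx': 403.33481698044886, 'fy': 403.33481698044886, 'cx': 277.67176142940787, 'cy': 207.81359137297454, 'R': array([[ 0.01129642, -0.99953356, -0.02837349],
       [-0.99207418, -0.00765185, -0.12542041],
       [ 0.1251448 ,  0.02956541, -0.99169787]]), 't': array([0.00812036, 0.50747719, 1.13205707])}
side {'fx': 423.08127101694265, 'fy': 423.08127101694265, 'cx': 276.07237799190176, 'cy': 205.33858471254402, 'R': array([[ 0.85321856, -0.52136615, -0.01397941],
       [-0.39424379, -0.62717085, -0.67173549],
       [ 0.34145267,  0.57864848, -0.74065917]]), 't': array([-0.43963989,  0.25381398,  1.21919191])}
```

View pics/top0.png

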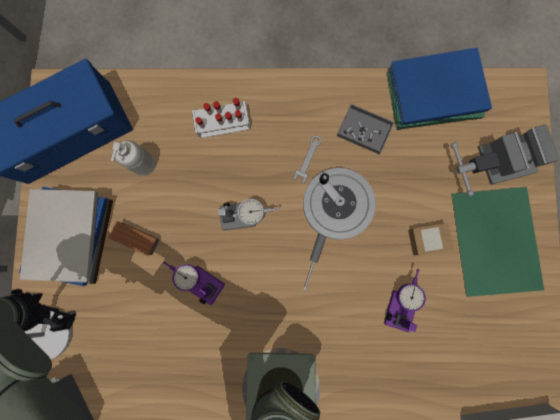

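View pics/side0.png

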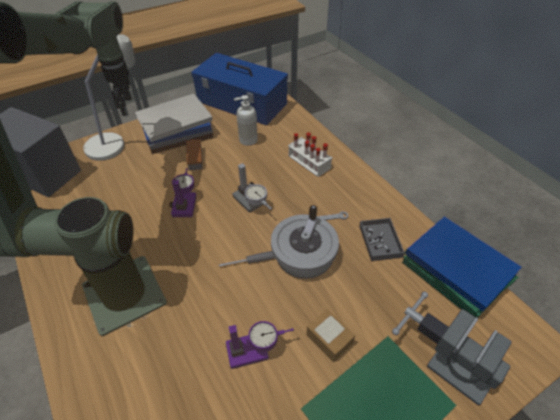

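```bash
cat > h.py <<'E'
import numpy as np, cv2
from workcell import sensors, camera, camera_params
def ray(n,u,v,z):
    P=camera_params(n); R=P["R"];t=P["t"]
    c=-R.T@t; d=R.T@np.array([(u-P["cx"])/P["fx"],(v-P["cy"])/P["fy"],1.])
    return c+d*(z-c[2])/d[2]
def proj(n,X):
    P=camera_params(n); x=P["R"]@np.asarray(X,float)+P["t"]
    return np.array([P["fx"]*x[0]/x[2]+P["cx"],P["fy"]*x[1]/x[2]+P["cy"]])
def snap(n,f,box=None,k=1):
    p,d=camera(n); np.save(f"pics/{f}.npy",p); np.save(f"pics/{f}_d.npy",d)
    crop(f,box,k,f); return p,d
def crop(f,box,k,out):
    p=np.load(f"pics/{f}.npy") 
    if box: p=p[box[1]:box[3],box[0]:box[2]]
    p=cv2.resize(p,None,fx=k,fy=k,interpolation=cv2.INTER_CUBIC)
    cv2.imwrite(f"pics/{out}.png",p[:,:,::-1])
E
python3 - <<'E'
import cv2,numpy as np
for n,b,k in (("top",(205,155,385,285),4),("side",(220,150,360,285),4)):
    p=cv2.imread(f"pics/{n}0.png")[:,:,::-1]; np.save(f"pics/{n}0.npy",p)
    q=cv2.resize(p[b[1]:b[3],b[0]:b[2]],None,fx=k,fy=k,interpolation=cv2.INTER_CUBIC); cv2.imwrite(f"pics/{n}0z.png",q[:,:,::-1])
E
```

```text
(no output)
```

View pics/top0z.png

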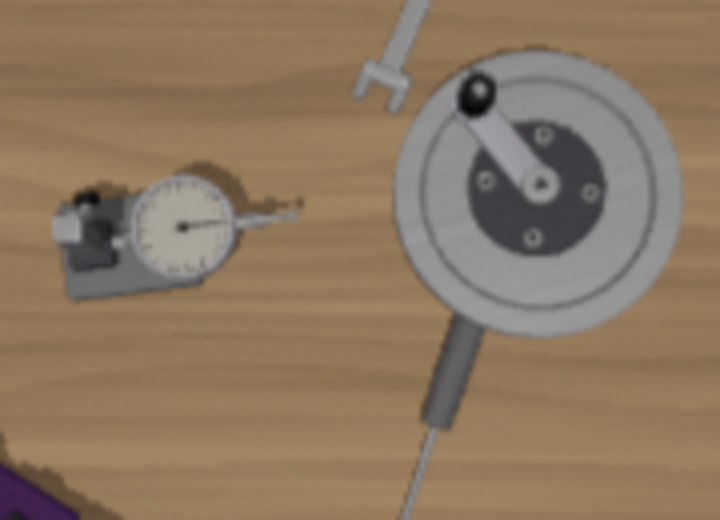

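View pics/side0z.png

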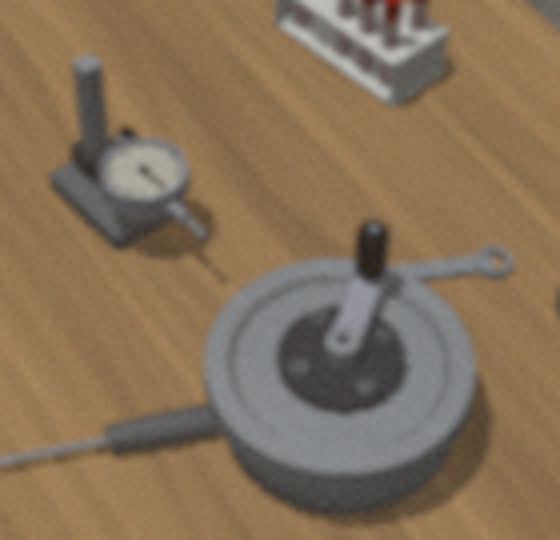

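```bash
python3 - <<'E'
from h import *
d=np.load("pics/top0d.npy"); p=np.load("pics/top0.npy")
P=camera_params("top")
def back(u,v):
    z=d[int(round(v)),int(round(u))]; x=np.array([(u-P["cx"])/P["fx"]*z,(v-P["cy"])/P["fy"]*z,z]); return P["R"].T@(x-P["t"])
f=lambda x,y:((x+.5)/4-.5+205,(y+.5)/4-.5+155)
for n,xy,z in (("nut",(540,184),.097),("coltop",(68,225),.145),("dial",(183,227),.072),("tip",(297,214),.0625),("grip",(479,92),.141),("wheel",(538,193),.075)):
    u,v=f(*xy); print(n,u,v,ray("top",u,v,z),back(u,v))
# wheel fit by depth plane
ys,xs=np.mgrid[150:260,290:390]
pts=np.array([back(u,v) for u,v in zip(xs.ravel(),ys.ravel())]); 
m=(abs(pts[:,2]-.075)<.006); q=(m.reshape(xs.shape)*255).astype(np.uint8)
c=max(cv2.findContours(q,0,1)[0],key=cv2.contourArea)[:,0,:]+[290,150]
(uc,vc),r=cv2.minEnclosingCircle(c.astype(np.float32)); print("wheelcircle",uc,vc,r,ray("top",uc,vc,.075))
W=np.array([ray("top",u,v,.075)[:2] for u,v in c]); A=np.c_[2*W,np.ones(len(W))]; s=np.linalg.lstsq(A,(W**2).sum(1),rcond=None)[0]; print("fit",s[:2],np.sqrt(s[2]+s[:2]@s[:2]))
# side view
g=lambda x,y:((x+.5)/4-.5+220,(y+.5)/4-.5+150)
for n,xy,z in (("nut",(342,338),.097),("coltop",(88,62),.145),("dial",(145,173),.072),("gripTop",(373,228),.141)):
    print("side",n,ray("side",*g(*xy),z))
E
```

```text
nut 339.625 200.625 [ 0.52017673 -0.15722524  0.097     ] [ 0.52055038 -0.1575453   0.0944313 ]
coltop 221.625 210.875 [0.48393788 0.15592911 0.145     ] [0.4837038  0.15558942 0.14699435]
dial 250.375 211.375 [0.49174078 0.08779646 0.072     ] [0.49138155 0.08749463 0.07507863]
tip 278.875 208.125 [0.50268144 0.00864885 0.0625    ] [0.51010801 0.01023535 0.00329165]
grip 324.375 177.625 [ 0.57460573 -0.11227658  0.141     ] [ 0.57472078 -0.11232565  0.14043506]
wheel 339.125 202.875 [ 0.51706751 -0.15853666  0.075     ] [ 0.5149059  -0.15662976  0.09046393]
wheelcircle 338.9556884765625 202.70713806152344 36.25559616088867 [ 0.51753374 -0.15807294  0.075     ]
fit [ 0.51821515 -0.15769912] 0.09866416542485182
side nut [ 0.51885848 -0.15906107  0.097     ]
side coltop [0.48131302 0.15372    0.145     ]
side dial [0.49053945 0.08414097 0.072     ]
side gripTop [ 0.57499524 -0.11380517  0.141     ]
```

```bash
cat >> h.py <<'E'
from scipy.spatial.transform import Rotation as Ro
def st():
    s=sensors.sense(); R=Ro.from_rotvec(s["eef_rot"]).as_matrix()
    print("t",round(s["time_s"],2),"p",s["ee_pos"].round(4),"F",s["force"].round(1),"M",s["ft_torque"].round(2),"w",round(s["width"],3),"yaw(tool y)",np.degrees(np.arctan2(R[1,1],R[0,1])).round(2),"J6",s["joint_positions"][5].round(2))
    return s,R
def to(x,y,z):
    s,R=st(); print("linear total",(R.T@(np.array([x,y,z])-s["ee_pos"])).round(4))
E
python3 - <<'E'
from h import *
s,R=st(); print(R.round(3)); print(s["joint_positions"])
P=camera_params("side"); print("sidecam",-P["R"].T@P["t"]); to(.4825,.1547,.245)
E
```

```text
t 0.1 p [0.2465 0.5187 0.2442] F [ 0.3 -0.4  0.1] M [0.01 0.04 0.01] w 0.996 yaw(tool y) 64.57 J6 -0.15
[[-0.001  0.429  0.903]
 [-0.002  0.903 -0.429]
 [-1.    -0.002 -0.   ]]
[ 9.76509985e-01  2.07367280e-01  1.54281866e+00 -7.76726146e-06
  1.39354854e+00 -1.50464816e-01]
sidecam [ 0.05887716 -0.77551218  1.06735562]
t 0.1 p [0.2465 0.5187 0.2442] F [ 0.3 -0.4  0.1] M [0.01 0.04 0.01] w 0.996 yaw(tool y) 64.57 J6 -0.15
linear total [-0.0004 -0.2274  0.3694]
```

Emit:
{"method": "jog_arm", "body": {"plan": [{"linear": [0, -0.016, 0.026], "roll": 0, "claw": 0}, {"linear": [0, -0.016, 0.026], "roll": 0, "claw": 0}, {"linear": [0, -0.016, 0.026], "roll": 0, "claw": 0}, {"linear": [0, -0.016, 0.026], "roll": 0, "claw": 0}, {"linear": [0, -0.016, 0.026], "roll": 0, "claw": 0}, {"linear": [0, -0.016, 0.026], "roll": 0, "claw": 0}, {"linear": [0, -0.016, 0.026], "roll": 0, "claw": 0}, {"linear": [0, -0.016, 0.026], "roll": 0, "claw": 0}, {"linear": [0, -0.016, 0.026], "roll": 0, "claw": 0}, {"linear": [0, -0.016, 0.026], "roll": 0, "claw": 0}, {"linear": [0, -0.016, 0.026], "roll": 0, "claw": 0}, {"linear": [0, -0.016, 0.026], "roll": 0, "claw": 0}, {"linear": [0, -0.016, 0.026], "roll": 0, "claw": 0}, {"linear": [0, -0.016, 0.026], "roll": 0, "claw": 0}, {"linear": [0, 0, 0], "roll": -6.5, "claw": 0}, {"linear": [0, 0, 0], "roll": -6.5, "claw": 0}, {"linear": [0, 0, 0], "roll": -6.5, "claw": 0}, {"linear": [0, 0, 0], "roll": -6.5, "claw": 0}, {"linear": [0, 0, 0], "roll": -6.5, "claw": 0}, {"linear": [0, 0, 0], "roll": 0, "claw": 0}]}}

```text
time_s: 1.77
ee_pos: [0.4791, 0.1606, 0.2447]
eef_rot: [-0.098, 1.57, 0.098]
force: [-0.2, 0.9, -0.4]
width: 1.001
```

```bash
python3 - <<'E'
from h import *
snap("side","side1",(200,100,400,250),4); snap("top","top1",(185,130,385,280),4)
to(.4825,.155,.12)
E
```

```text
t 1.87 p [0.4792 0.1607 0.2449] F [ 0.1 -0.3 -0.4] M [0.1  0.01 0.03] w 1.0 yaw(tool y) 96.91 J6 -1.54
linear total [ 0.1249 -0.006   0.0027]
```

View pics/side1.png

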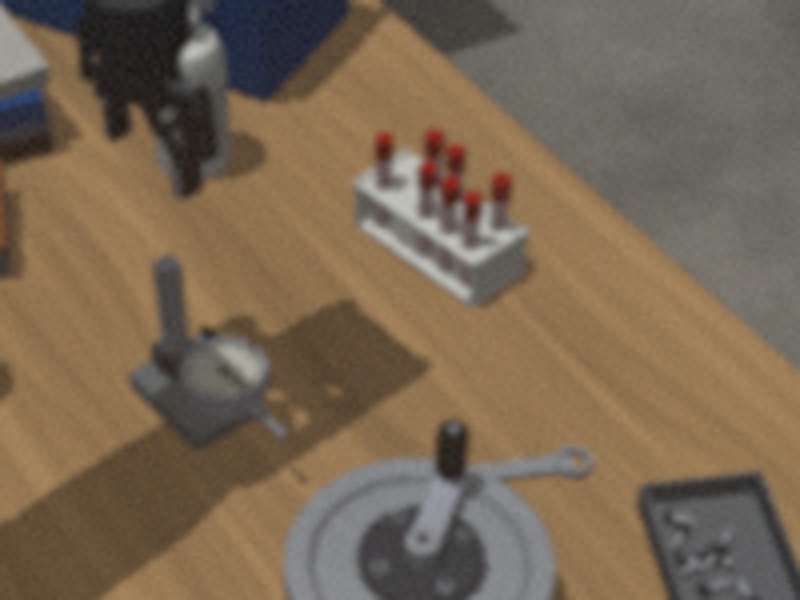

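View pics/top1.png

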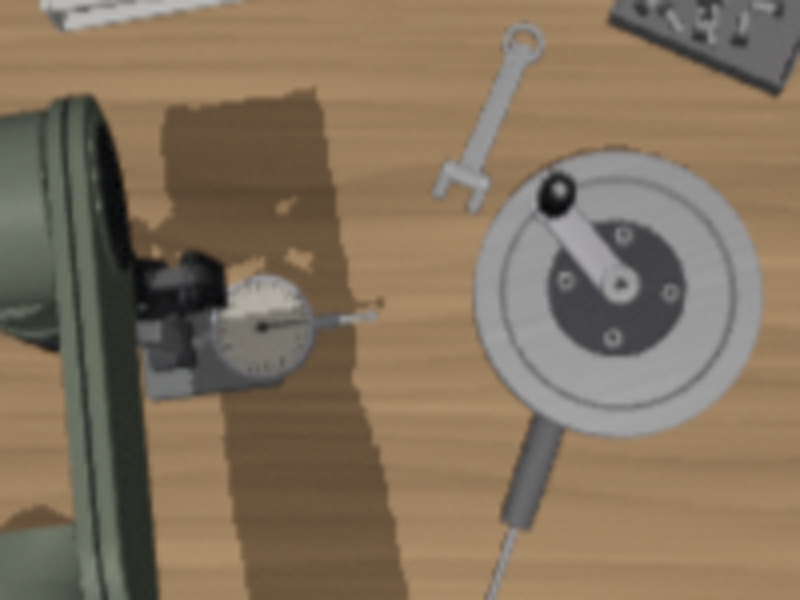

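Emit:
{"method": "jog_arm", "body": {"plan": [{"linear": [0, -0.006, 0.003], "roll": 0, "claw": 0}, {"linear": [0.0125, 0, 0], "roll": 0, "claw": 0}, {"linear": [0.0125, 0, 0], "roll": 0, "claw": 0}, {"linear": [0.0125, 0, 0], "roll": 0, "claw": 0}, {"linear": [0.0125, 0, 0], "roll": 0, "claw": 0}, {"linear": [0.0125, 0, 0], "roll": 0, "claw": 0}, {"linear": [0.0125, 0, 0], "roll": 0, "claw": 0}, {"linear": [0.0125, 0, 0], "roll": 0, "claw": 0}, {"linear": [0.0125, 0, 0], "roll": 0, "claw": 0}, {"linear": [0.0125, 0, 0], "roll": 0, "claw": 0}, {"linear": [0.0125, 0, 0], "roll": 0, "claw": 0}, {"linear": [0, 0, 0], "roll": 0, "claw": 0}]}}

```text
time_s: 2.87
ee_pos: [0.4812, 0.1544, 0.1176]
eef_rot: [-0.096, 1.574, 0.095]
force: [-0.2, -0.2, -0.4]
width: 1.0
```

```bash
python3 - <<'E'
from h import *
snap("side","side2",(180,110,320,215),5)
st()
E
```

```text
t 2.92 p [0.482  0.1546 0.1189] F [-0.8  0.3  0.3] M [ 0.01  0.04 -0.01] w 1.004 yaw(tool y) 97.0 J6 -1.55
```

View pics/side2.png

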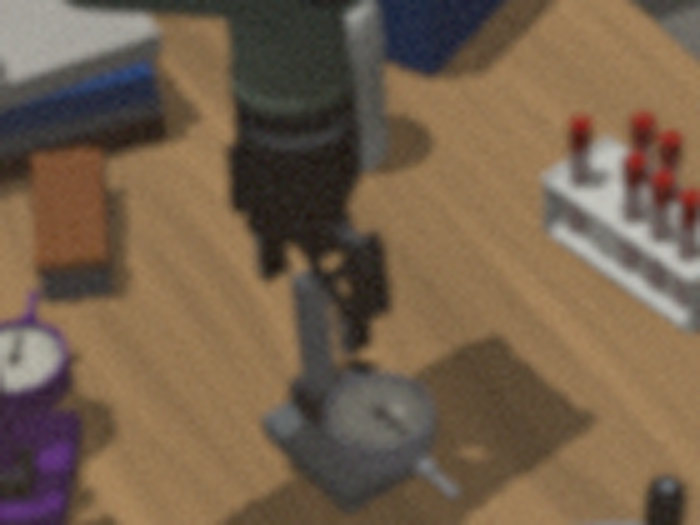

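Emit:
{"method": "jog_arm", "body": {"plan": [{"linear": [0, 0, 0], "roll": 0, "claw": 0.5}, {"linear": [0, 0, 0], "roll": 0, "claw": 0.7}, {"linear": [0, 0, 0], "roll": 0, "claw": 1}, {"linear": [0, 0, 0], "roll": 0, "claw": 1}, {"linear": [0, 0, 0], "roll": 0, "claw": 1}, {"linear": [0, 0, 0], "roll": 0, "claw": 1}, {"linear": [0, 0, 0], "roll": 0, "claw": 1}, {"linear": [0, 0, 0], "roll": 0, "claw": 1}, {"linear": [0, 0, 0], "roll": 0, "claw": 1}, {"linear": [0, 0, 0], "roll": 0, "claw": 1}], "squeeze": 50}}

```text
time_s: 3.75
ee_pos: [0.4834, 0.1559, 0.1207]
eef_rot: [-0.096, 1.568, 0.098]
force: [-1.4, 4.7, 3.0]
width: 0.2
```

```bash
python3 - <<'E'
from h import *
snap("side","side3",(180,110,380,260),4)
snap("top","top3",(185,130,385,280),4)
st()
E
```

```text
t 3.85 p [0.4834 0.1558 0.1207] F [-0.1  4.2  2.6] M [0.95 0.07 0.04] w 0.201 yaw(tool y) 97.07 J6 -1.55
```

View pics/side3.png

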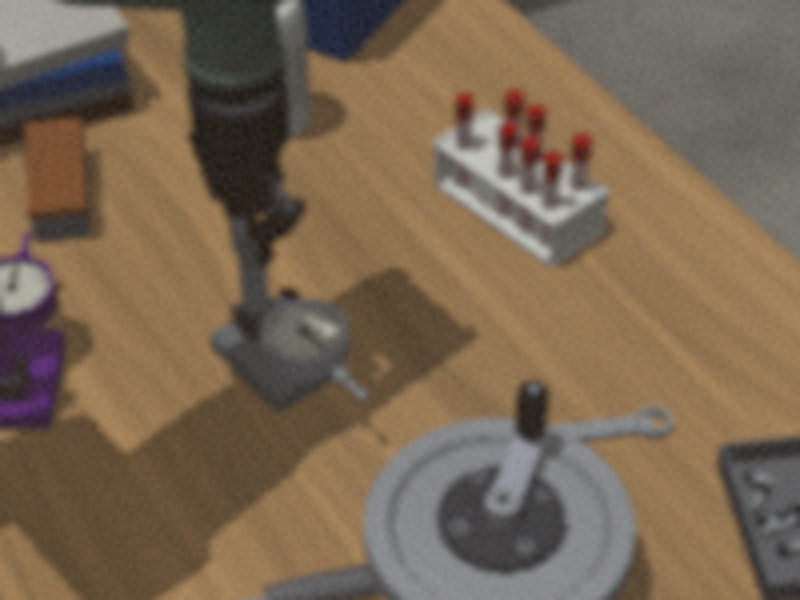

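View pics/top3.png

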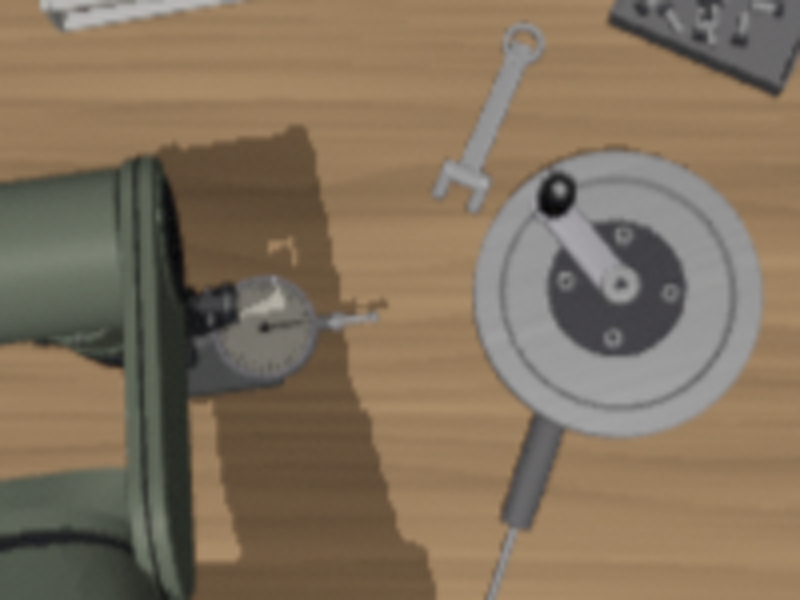

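Emit:
{"method": "jog_arm", "body": {"plan": [{"linear": [0, -0.002, 0], "roll": 0, "claw": 1}, {"linear": [0, -0.005, 0], "roll": 0, "claw": 1}, {"linear": [0, -0.005, 0], "roll": 0, "claw": 1}, {"linear": [0, -0.005, 0], "roll": 0, "claw": 1}, {"linear": [0, -0.005, 0], "roll": 0, "claw": 1}, {"linear": [0, -0.005, 0], "roll": 0, "claw": 1}, {"linear": [0, -0.005, 0], "roll": 0, "claw": 1}, {"linear": [0, -0.005, 0], "roll": 0, "claw": 1}, {"linear": [0, -0.005, 0], "roll": 0, "claw": 1}, {"linear": [0, -0.005, 0], "roll": 0, "claw": 1}, {"linear": [0, -0.005, 0], "roll": 0, "claw": 1}, {"linear": [0, -0.005, 0], "roll": 0, "claw": 1}, {"linear": [0, -0.003, 0], "roll": 0, "claw": 1}, {"linear": [0, 0, 0], "roll": 0, "claw": 1}, {"linear": [0, 0, 0], "roll": 0, "claw": 1}]}}

```text
time_s: 5.1
ee_pos: [0.4907, 0.096, 0.1206]
eef_rot: [-0.096, 1.568, 0.097]
force: [-0.7, 5.2, 2.5]
width: 0.202
```

```bash
python3 - <<'E'
from h import *
snap("top","top4",(235,150,385,260),5)
s,R=st()
h=-R[:,1]; v=np.array([.5195,-.158,s["ee_pos"][2]])-s["ee_pos"]; print("dist",v@h, "lat",np.cross(h,v)[2])
E
```

```text
t 5.15 p [0.4907 0.096  0.1206] F [0.1 4.6 3.3] M [0.87 0.02 0.02] w 0.203 yaw(tool y) 97.06 J6 -1.68
dist 0.2556310596165896 lat -0.002603803963659619
```

View pics/top4.png

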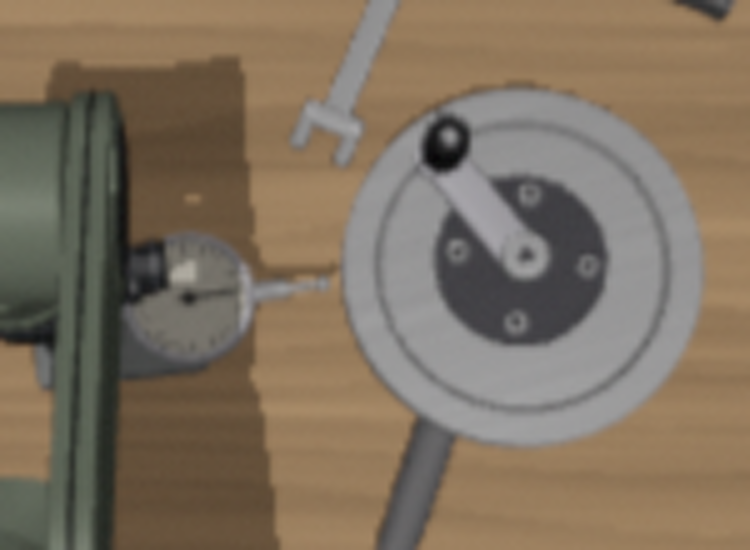

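Emit:
{"method": "jog_arm", "body": {"plan": [{"linear": [0, -0.002, 0], "roll": 0, "claw": 1}, {"linear": [0, -0.002, 0], "roll": 0, "claw": 1}, {"linear": [0, -0.002, 0], "roll": 0, "claw": 1}, {"linear": [0, -0.002, 0], "roll": 0, "claw": 1}, {"linear": [0, -0.002, 0], "roll": 0, "claw": 1}, {"linear": [0, -0.002, 0], "roll": 0, "claw": 1}, {"linear": [0, -0.002, 0], "roll": 0, "claw": 1}, {"linear": [0, 0, 0], "roll": 0, "claw": 1}, {"linear": [0, 0, 0], "roll": 0, "claw": 1}]}}

```text
time_s: 5.9
ee_pos: [0.4924, 0.0834, 0.1209]
eef_rot: [-0.094, 1.568, 0.099]
force: [-0.6, 8.9, 4.0]
width: 0.204
```

```bash
python3 - <<'E'
from h import *
snap("top","top5",(245,170,365,250),6)
s,R=st()
h=-R[:,1]; v=np.array([.5195,-.158,s["ee_pos"][2]])-s["ee_pos"]; print("dist",v@h, "lat",np.cross(h,v)[2])
E
```

```text
t 5.95 p [0.4924 0.0834 0.121 ] F [-0.2  8.1  4.5] M [ 1.59  0.11 -0.  ] w 0.203 yaw(tool y) 97.04 J6 -1.7
dist 0.2428741656115065 lat -0.002715656185398027
```

View pics/top5.png

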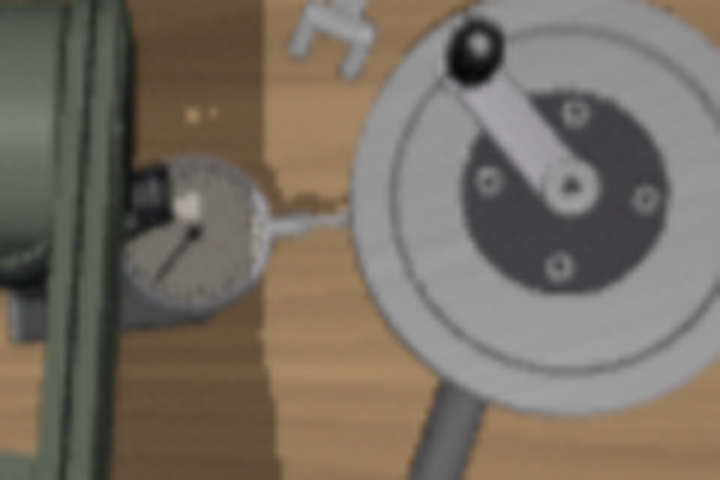

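Emit:
{"method": "jog_arm", "body": {"plan": [{"linear": [0, -0.001, 0], "roll": 0, "claw": 1}, {"linear": [0, -0.001, 0], "roll": 0, "claw": 1}, {"linear": [0, 0, 0], "roll": 0, "claw": 1}, {"linear": [0, 0, 0], "roll": 0, "claw": 1}]}}

```text
time_s: 6.28
ee_pos: [0.4926, 0.082, 0.1211]
eef_rot: [-0.093, 1.568, 0.1]
force: [-0.6, 10.4, 5.5]
width: 0.206
```

```bash
python3 - <<'E'
from h import *
snap("top","top6",(245,170,365,250),6)
s,R=st()
h=-R[:,1]; v=np.array([.5195,-.158,s["ee_pos"][2]])-s["ee_pos"]; print("dist",v@h, "lat",np.cross(h,v)[2])
E
```

```text
t 6.33 p [0.4927 0.082  0.1211] F [-1.7  9.3  5.8] M [ 1.98  0.19 -0.01] w 0.201 yaw(tool y) 97.03 J6 -1.71
dist 0.24149388817893122 lat -0.0027506846159369193
```

View pics/top6.png

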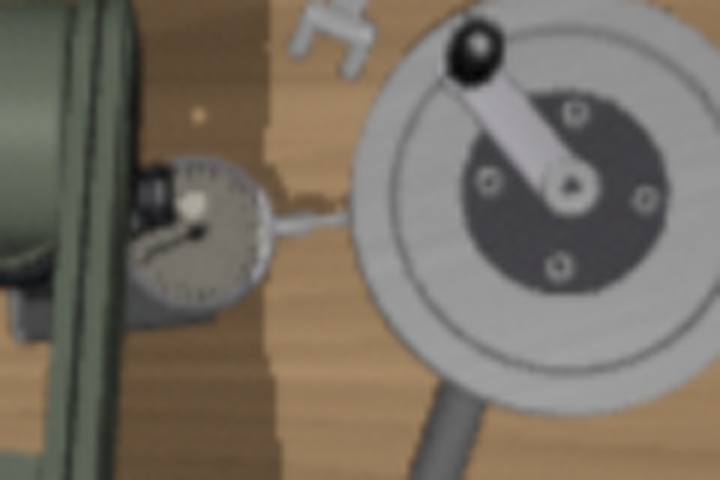

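Emit:
{"method": "jog_arm", "body": {"plan": [{"linear": [0, 0, 0], "roll": 0, "claw": 0.7}, {"linear": [0, 0, 0], "roll": 0, "claw": 0.5}, {"linear": [0, 0, 0], "roll": 0, "claw": 0.2}, {"linear": [0, 0, 0], "roll": 0, "claw": 0}, {"linear": [0, 0, 0], "roll": 0, "claw": 0}, {"linear": [0, 0, 0], "roll": 0, "claw": 0}, {"linear": [0, 0, 0], "roll": 0, "claw": 0}, {"linear": [-0.01, 0, 0], "roll": 0, "claw": 0}, {"linear": [-0.02, 0, 0], "roll": 0, "claw": 0}, {"linear": [-0.02, 0, 0], "roll": 0, "claw": 0}, {"linear": [-0.02, 0, 0], "roll": 0, "claw": 0}, {"linear": [-0.02, 0, 0], "roll": 0, "claw": 0}, {"linear": [-0.02, 0, 0], "roll": 0, "claw": 0}, {"linear": [-0.01, 0, 0], "roll": 0, "claw": 0}, {"linear": [0, 0, 0], "roll": 0, "claw": 0}]}}

```text
time_s: 7.58
ee_pos: [0.4946, 0.0797, 0.2439]
eef_rot: [-0.097, 1.562, 0.096]
force: [0.6, 0.6, -1.4]
width: 0.997
```

```bash
python3 - <<'E'
from h import *
snap("top","top7",(235,160,385,260),5)
st()
E
```

```text
t 7.63 p [0.4934 0.0797 0.2418] F [0.1 0.1 0. ] M [-0.02 -0.05 -0.06] w 1.002 yaw(tool y) 97.07 J6 -1.71
```

View pics/top7.png

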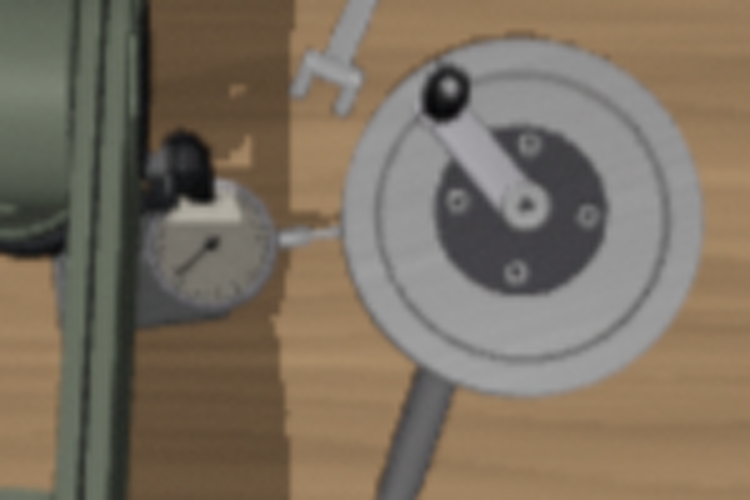

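Emit:
{"method": "jog_arm", "body": {"plan": [{"linear": [0, -0.0287, 0.0082], "roll": 0, "claw": 0}, {"linear": [0, -0.0287, 0.0082], "roll": 0, "claw": 0}, {"linear": [0, -0.0287, 0.0082], "roll": 0, "claw": 0}, {"linear": [0, -0.0287, 0.0082], "roll": 0, "claw": 0}, {"linear": [0, -0.0287, 0.0082], "roll": 0, "claw": 0}, {"linear": [0, -0.0287, 0.0082], "roll": 0, "claw": 0}, {"linear": [0, -0.0287, 0.0082], "roll": 0, "claw": 0}, {"linear": [0, 0, 0], "roll": 7, "claw": 0}, {"linear": [0, 0, 0], "roll": 7, "claw": 0}, {"linear": [0, 0, 0], "roll": 7, "claw": 0}, {"linear": [0, 0, 0], "roll": 7, "claw": 0}, {"linear": [0, 0, 0], "roll": 7, "claw": 0}, {"linear": [0, 0, 0], "roll": 7, "claw": 0}, {"linear": [0, 0, 0], "roll": 7, "claw": 0}, {"linear": [0, 0, 0], "roll": 7, "claw": 0}, {"linear": [0, 0, 0], "roll": 7, "claw": 0}, {"linear": [0, 0, 0], "roll": 7, "claw": 0}, {"linear": [0, 0, 0], "roll": 7, "claw": 0}, {"linear": [0, 0, 0], "roll": 7, "claw": 0}, {"linear": [0, 0, 0], "roll": 7, "claw": 0}]}}

```text
time_s: 9.3
ee_pos: [0.573, -0.1122, 0.2379]
eef_rot: [1.135, 1.259, -1.137]
force: [-0.6, 1.5, -0.7]
width: 0.998
```

```bash
python3 - <<'E'
from h import *
snap("top","top8",(185,110,385,260),4)
snap("side","side8",(200,130,400,280),4)
to(.575,-.1127,.117)
E
```

```text
t 9.4 p [ 0.5732 -0.1123  0.2381] F [1.  0.2 0.1] M [0.02 0.02 0.07] w 0.999 yaw(tool y) 6.09 J6 -0.45
linear total [0.1211 0.0022 0.0008]
```

View pics/top8.png

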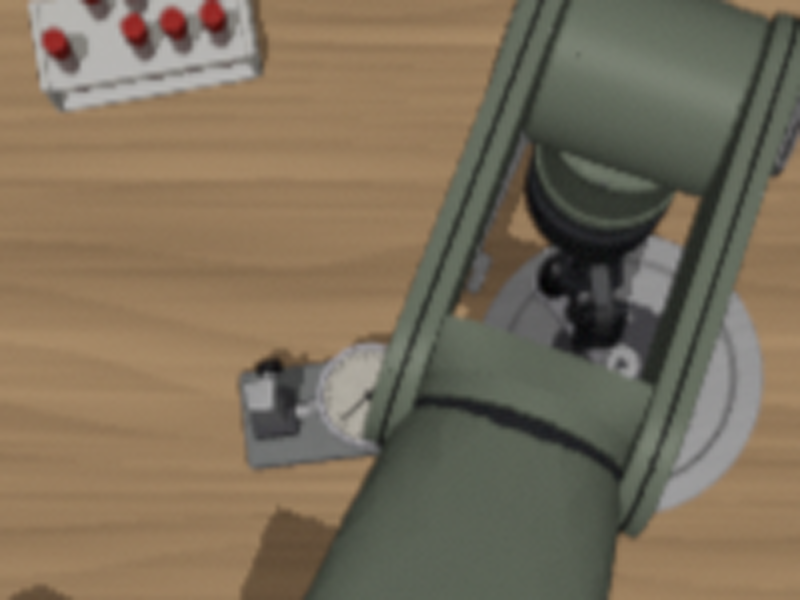

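View pics/side8.png

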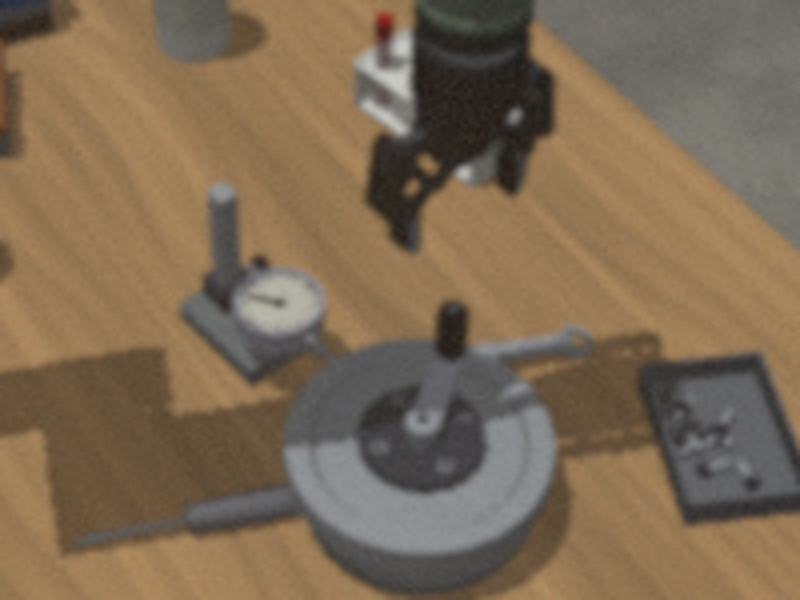

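Emit:
{"method": "jog_arm", "body": {"plan": [{"linear": [0.0121, 0.002, 0.001], "roll": 0, "claw": 0}, {"linear": [0.0121, 0, 0], "roll": 0, "claw": 0}, {"linear": [0.0121, 0, 0], "roll": 0, "claw": 0}, {"linear": [0.0121, 0, 0], "roll": 0, "claw": 0}, {"linear": [0.0121, 0, 0], "roll": 0, "claw": 0}, {"linear": [0.0121, 0, 0], "roll": 0, "claw": 0}, {"linear": [0.0121, 0, 0], "roll": 0, "claw": 0}, {"linear": [0.0121, 0, 0], "roll": 0, "claw": 0}, {"linear": [0.0121, 0, 0], "roll": 0, "claw": 0}, {"linear": [0.0121, 0, 0], "roll": 0, "claw": 0}, {"linear": [0, 0, 0], "roll": 0, "claw": 0}, {"linear": [0, 0, 0], "roll": 0, "claw": 0.4}, {"linear": [0, 0, 0], "roll": 0, "claw": 0.6}, {"linear": [0, 0, 0], "roll": 0, "claw": 0.7}, {"linear": [0, 0, 0], "roll": 0, "claw": 1}, {"linear": [0, 0, 0], "roll": 0, "claw": 1}, {"linear": [0, 0, 0], "roll": 0, "claw": 1}, {"linear": [0, 0, 0], "roll": 0, "claw": 1}, {"linear": [0, 0, 0], "roll": 0, "claw": 1}], "squeeze": 30}}

```text
time_s: 10.98
ee_pos: [0.5761, -0.1139, 0.1203]
eef_rot: [1.13, 1.257, -1.131]
force: [-4.3, -0.9, 5.4]
width: 0.274
```

```bash
python3 - <<'E'
from h import *
snap("side","side9",(220,130,370,240),5)
s,R=st(); print((s["ee_pos"]-[.5195,-.158,0])[:2], R.round(3))
E
```

```text
t 11.03 p [ 0.5761 -0.1139  0.1203] F [-3.9 -1.1  5.3] M [-0.15  0.69 -0.01] w 0.275 yaw(tool y) 6.08 J6 -0.45
[0.0566398  0.04406715] [[-0.     0.994  0.106]
 [-0.001  0.106 -0.994]
 [-1.    -0.     0.001]]
```

View pics/side9.png

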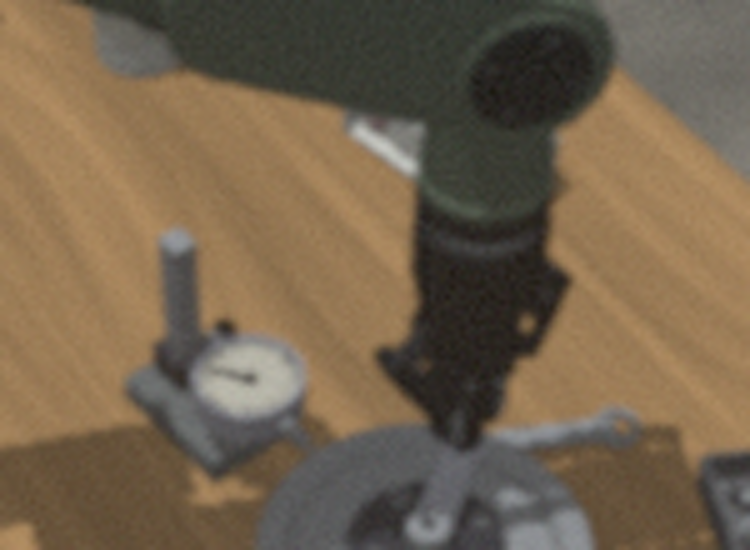

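```bash
cat > rows.py <<'E'
import sys; from h import *
# rows a0 step n
a0,step,n=map(float,sys.argv[1:4]); n=int(n)
s,R=st(); A=np.array([.5195,-.158]); p=s["ee_pos"][:2]-A
print("crank angle",np.degrees(np.arctan2(p[1],p[0])).round(1),"r",np.hypot(*p).round(4))
a=np.radians(a0+step*np.arange(n+1)); X=.072*np.c_[np.cos(a),np.sin(a),0*a]
T=(X-X[0])@R; T=T.round(4); print(np.diff(T,axis=0)[:,1:].round(4).tolist())
E
python3 rows.py 38 -5 8
```

```text
t 11.03 p [ 0.5761 -0.1139  0.1203] F [-3.9 -1.1  5.3] M [-0.15  0.69 -0.01] w 0.275 yaw(tool y) 6.08 J6 -0.45
crank angle 37.9 r 0.0718
[[0.0031, 0.0055], [0.0026, 0.0057], [0.0021, 0.0059], [0.0015, 0.0061], [0.0011, 0.0062], [0.0004, 0.0063], [0.0, 0.0062], [-0.0006, 0.0063]]
```

Emit:
{"method": "jog_arm", "body": {"plan": [{"linear": [0, 0.0031, 0.0055], "roll": 0, "claw": 1}, {"linear": [0, 0.0026, 0.0057], "roll": 0, "claw": 1}, {"linear": [0, 0.0021, 0.0059], "roll": 0, "claw": 1}, {"linear": [0, 0.0015, 0.0061], "roll": 0, "claw": 1}, {"linear": [0, 0.0011, 0.0062], "roll": 0, "claw": 1}, {"linear": [0, 0.0004, 0.0063], "roll": 0, "claw": 1}, {"linear": [0, 0, 0.0062], "roll": 0, "claw": 1}, {"linear": [0, -0.0006, 0.0063], "roll": 0, "claw": 1}, {"linear": [0, 0, 0], "roll": 0, "claw": 1}]}}

```text
time_s: 11.78
ee_pos: [0.5918, -0.1622, 0.1203]
eef_rot: [1.129, 1.255, -1.132]
force: [-2.3, -3.9, 5.5]
width: 0.277
```

```bash
python3 -c "
from h import *
snap('side','side10',(220,130,370,240),5)"; python3 rows.py -2 -5 20
```

```text
t 11.83 p [ 0.5919 -0.1617  0.1203] F [-2.7 -2.8  5.1] M [-0.31  0.55  0.05] w 0.278 yaw(tool y) 6.03 J6 -0.51
crank angle -3.0 r 0.0725
[[-0.0011, 0.0062], [-0.0017, 0.006], [-0.0022, 0.0059], [-0.0027, 0.0057], [-0.0032, 0.0054], [-0.0037, 0.0051], [-0.0041, 0.0048], [-0.0044, 0.0044], [-0.0049, 0.004], [-0.0052, 0.0035], [-0.0054, 0.0031], [-0.0058, 0.0026], [-0.0059, 0.0021], [-0.0061, 0.0016], [-0.0062, 0.001], [-0.0062, 0.0005], [-0.0063, -0.0001], [-0.0063, -0.0006], [-0.0061, -0.0011], [-0.0061, -0.0017]]
```

View pics/side10.png

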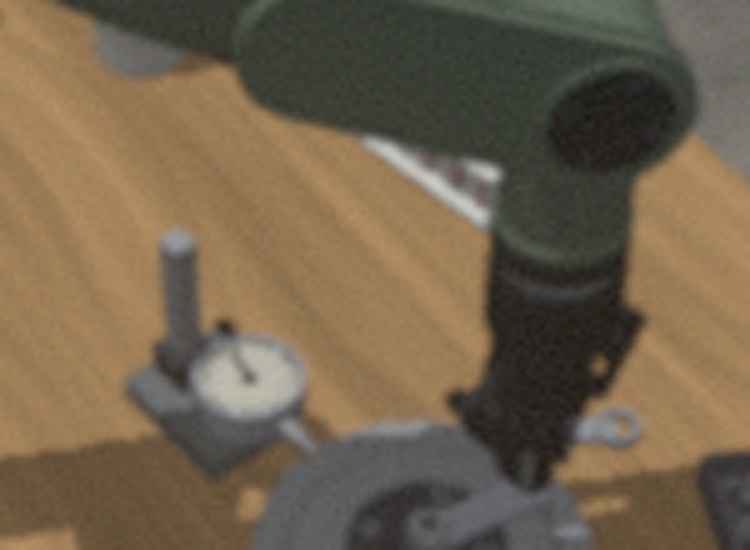

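```bash
cat > needle.py <<'E'
import sys; from h import *
x0,y0,k=map(float,sys.argv[1:4]); c=list(map(float,sys.argv[4:8])); n=sys.argv[8] if len(sys.argv)>8 else "side"
f=lambda x,y:((x+.5)/k-.5+x0,(y+.5)/k-.5+y0)
a=ray(n,*f(c[0],c[1]),.075); b=ray(n,*f(c[2],c[3]),.075); d=b-a
ang=np.degrees(np.arctan2(d[1],d[0])); cw=(-83-ang)%360
print("len",np.hypot(*d[:2]).round(4),"needle deg",cw.round(1),"mm",(cw/360*16).round(2),"rad",np.radians(cw).round(2))
E
python3 needle.py 220 130 5 249 379 212 369; python3 needle.py 220 130 5 249 378 232 343;python3 needle.py 235 160 5 211 243 179 274 top
```

```text
len 0.0253 needle deg 149.0 mm 6.62 rad 2.6
len 0.0326 needle deg 198.2 mm 8.81 rad 3.46
len 0.0248 needle deg 142.1 mm 6.32 rad 2.48
```

Emit:
{"method": "jog_arm", "body": {"plan": [{"linear": [0, -0.0011, 0.0062], "roll": 0, "claw": 1}, {"linear": [0, -0.0017, 0.006], "roll": 0, "claw": 1}, {"linear": [0, -0.0022, 0.0059], "roll": 0, "claw": 1}, {"linear": [0, -0.0027, 0.0057], "roll": 0, "claw": 1}, {"linear": [0, -0.0032, 0.0054], "roll": 0, "claw": 1}, {"linear": [0, -0.0037, 0.0051], "roll": 0, "claw": 1}, {"linear": [0, -0.0041, 0.0048], "roll": 0, "claw": 1}, {"linear": [0, -0.0044, 0.0044], "roll": 0, "claw": 1}, {"linear": [0, -0.0049, 0.004], "roll": 0, "claw": 1}]}}

```text
time_s: 12.58
ee_pos: [0.57, -0.2106, 0.1204]
eef_rot: [1.132, 1.254, -1.128]
force: [1.4, 2.2, 5.7]
width: 0.277
```

```bash
python3 -c "
from h import *
snap('side','side11',(220,130,370,240),5)"; python3 rows.py -47 -5 20
```

```text
t 12.63 p [ 0.5683 -0.2122  0.1203] F [-4.  -2.   8.4] M [-0.13  0.56 -0.04] w 0.275 yaw(tool y) 6.07 J6 -0.6
crank angle -48.0 r 0.073
[[-0.0052, 0.0036], [-0.0055, 0.003], [-0.0057, 0.0026], [-0.0059, 0.0021], [-0.0061, 0.0016], [-0.0062, 0.001], [-0.0062, 0.0005], [-0.0063, -0.0001], [-0.0063, -0.0006], [-0.0061, -0.0011], [-0.0061, -0.0017], [-0.0059, -0.0022], [-0.0056, -0.0027], [-0.0054, -0.0032], [-0.0052, -0.0037], [-0.0047, -0.0041], [-0.0044, -0.0044], [-0.004, -0.0049], [-0.0036, -0.0052], [-0.0031, -0.0054]]
```

View pics/side11.png

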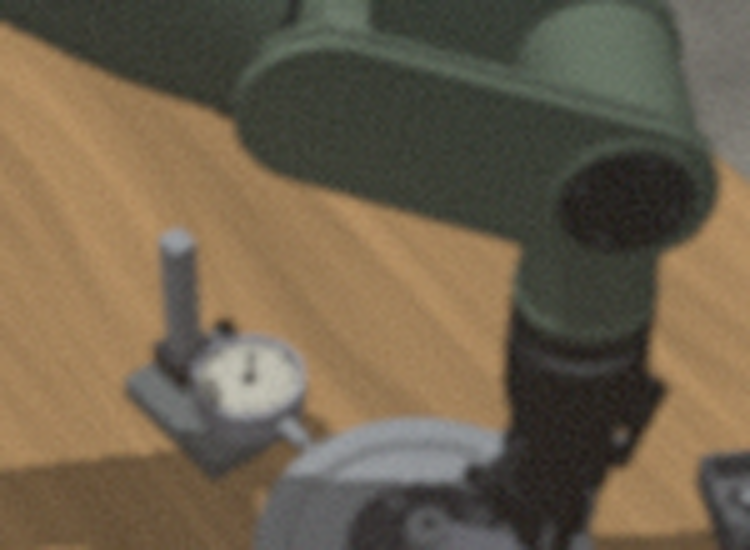

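```bash
python3 needle.py 220 130 5 249 377 255 348
```

```text
len 0.0254 needle deg 226.6 mm 10.07 rad 3.95
```

Emit:
{"method": "jog_arm", "body": {"plan": [{"linear": [0, -0.0052, 0.0036], "roll": 0, "claw": 1}, {"linear": [0, -0.0055, 0.003], "roll": 0, "claw": 1}, {"linear": [0, -0.0057, 0.0026], "roll": 0, "claw": 1}, {"linear": [0, -0.0059, 0.0021], "roll": 0, "claw": 1}, {"linear": [0, -0.0061, 0.0016], "roll": 0, "claw": 1}, {"linear": [0, -0.0062, 0.001], "roll": 0, "claw": 1}, {"linear": [0, -0.0062, 0.0005], "roll": 0, "claw": 1}, {"linear": [0, -0.0063, -0.0001], "roll": 0, "claw": 1}, {"linear": [0, -0.0063, -0.0006], "roll": 0, "claw": 1}, {"linear": [0, -0.0061, -0.0011], "roll": 0, "claw": 1}, {"linear": [0, -0.0061, -0.0017], "roll": 0, "claw": 1}, {"linear": [0, -0.0059, -0.0022], "roll": 0, "claw": 1}]}}

```text
time_s: 13.63
ee_pos: [0.4992, -0.228, 0.1203]
eef_rot: [1.13, 1.253, -1.13]
force: [2.7, 0.6, 5.7]
width: 0.278
```

```bash
python3 -c "
from h import *
snap('side','side12',(220,130,370,240),5)"; python3 rows.py -107 -5 20
```

```text
t 13.68 p [ 0.497  -0.2272  0.1202] F [-6.   0.2 13.4] M [0.19 0.76 0.06] w 0.273 yaw(tool y) 6.08 J6 -0.69
crank angle -108.0 r 0.0728
[[-0.0057, -0.0027], [-0.0054, -0.0032], [-0.0051, -0.0037], [-0.0048, -0.004], [-0.0043, -0.0045], [-0.004, -0.0049], [-0.0036, -0.0052], [-0.0031, -0.0054], [-0.0026, -0.0058], [-0.0021, -0.0059], [-0.0015, -0.0061], [-0.0011, -0.0062], [-0.0004, -0.0062], [0.0, -0.0063], [0.0006, -0.0063], [0.0012, -0.0061], [0.0017, -0.0061], [0.0022, -0.0059], [0.0027, -0.0056], [0.0032, -0.0054]]
```

View pics/side12.png

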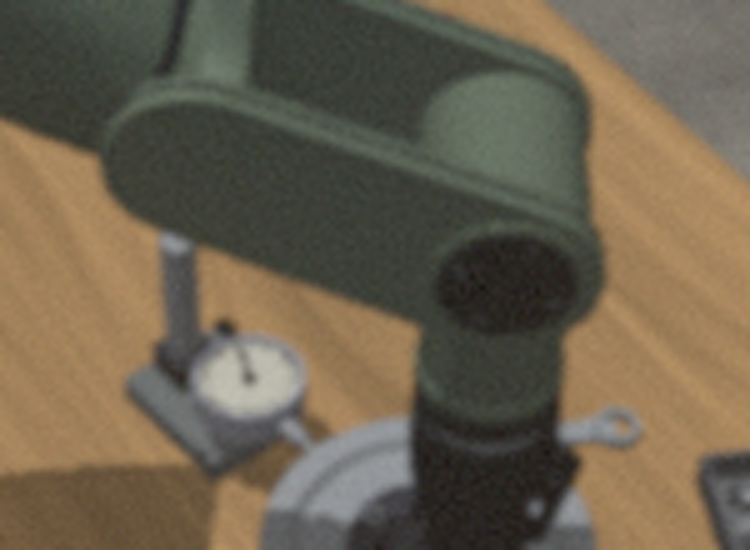

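```bash
python3 needle.py 220 130 5 249 378 236 343
```

```text
len 0.0317 needle deg 202.5 mm 9.0 rad 3.53
```

Emit:
{"method": "jog_arm", "body": {"plan": [{"linear": [-0.001, -0.0057, -0.0027], "roll": 0, "claw": 1}, {"linear": [0, -0.0054, -0.0032], "roll": 0, "claw": 1}, {"linear": [0, -0.0051, -0.0037], "roll": 0, "claw": 1}, {"linear": [0, -0.0048, -0.004], "roll": 0, "claw": 1}, {"linear": [0, -0.0043, -0.0045], "roll": 0, "claw": 1}, {"linear": [0, -0.004, -0.0049], "roll": 0, "claw": 1}, {"linear": [0, -0.0036, -0.0052], "roll": 0, "claw": 1}, {"linear": [0, -0.0031, -0.0054], "roll": 0, "claw": 1}, {"linear": [0, -0.0026, -0.0058], "roll": 0, "claw": 1}, {"linear": [0, -0.0021, -0.0059], "roll": 0, "claw": 1}, {"linear": [0, -0.0015, -0.0061], "roll": 0, "claw": 1}, {"linear": [0, -0.0011, -0.0062], "roll": 0, "claw": 1}]}}

```text
time_s: 14.68
ee_pos: [0.4493, -0.1732, 0.1203]
eef_rot: [1.131, 1.257, -1.131]
force: [1.4, -2.9, 3.6]
width: 0.274
```

```bash
python3 -c "
from h import *
snap('side','side13',(220,130,370,240),5)"; python3 rows.py -167 -5 20
```

```text
t 14.73 p [ 0.4488 -0.171   0.1202] F [-1.3  4.5  9.5] M [ 0.47  0.19 -0.05] w 0.277 yaw(tool y) 6.07 J6 -0.65
crank angle -169.6 r 0.0719
[[-0.0005, -0.0063], [0.0001, -0.0062], [0.0006, -0.0063], [0.0011, -0.0062], [0.0017, -0.006], [0.0022, -0.0059], [0.0027, -0.0057], [0.0032, -0.0054], [0.0037, -0.0051], [0.0041, -0.0048], [0.0045, -0.0044], [0.0048, -0.0039], [0.0052, -0.0036], [0.0055, -0.0031], [0.0057, -0.0026], [0.0059, -0.0021], [0.0061, -0.0015], [0.0062, -0.0011], [0.0062, -0.0004], [0.0063, 0.0]]
```

View pics/side13.png

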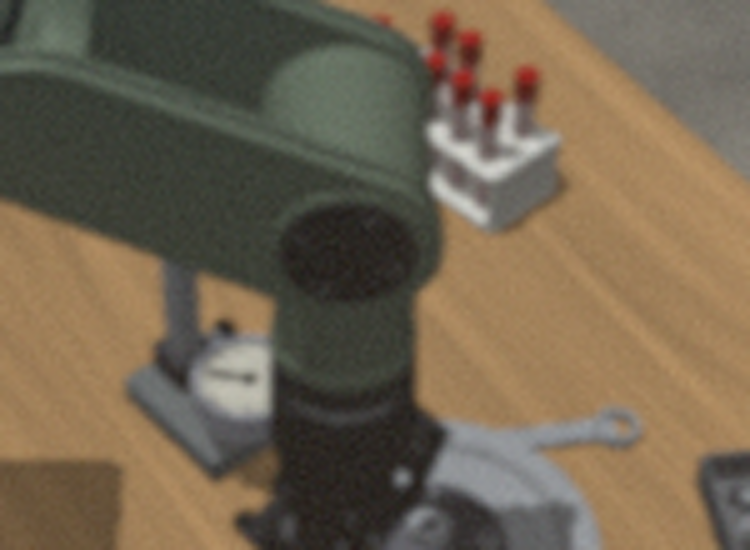

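Emit:
{"method": "jog_arm", "body": {"plan": [{"linear": [0, -0.0005, -0.0063], "roll": 0, "claw": 1}, {"linear": [0, 0.0001, -0.0062], "roll": 0, "claw": 1}, {"linear": [0, 0.0006, -0.0063], "roll": 0, "claw": 1}, {"linear": [0, 0.0011, -0.0062], "roll": 0, "claw": 1}, {"linear": [0, 0.0017, -0.006], "roll": 0, "claw": 1}, {"linear": [0, 0.0022, -0.0059], "roll": 0, "claw": 1}, {"linear": [0, 0.0027, -0.0057], "roll": 0, "claw": 1}, {"linear": [0, 0.0032, -0.0054], "roll": 0, "claw": 1}]}}

```text
time_s: 15.4
ee_pos: [0.4563, -0.125, 0.1204]
eef_rot: [1.13, 1.255, -1.13]
force: [4.7, -4.5, -0.2]
width: 0.273
```

```bash
python3 needle.py 220 130 5 249 379 208 374; python3 -c "
from h import *
snap('side','side14',(220,130,370,240),5);snap('top','top14',(185,110,385,260),4)"; python3 rows.py -207 -5 20
```

```text
len 0.0265 needle deg 138.5 mm 6.15 rad 2.42
t 15.5 p [ 0.4571 -0.1235  0.1203] F [ 6.  -0.7  0.6] M [-0.21 -0.88 -0.  ] w 0.271 yaw(tool y) 6.09 J6 -0.56
crank angle 151.1 r 0.0713
[[0.0037, -0.0051], [0.004, -0.0048], [0.0045, -0.0044], [0.0049, -0.004], [0.0052, -0.0035], [0.0054, -0.0031], [0.0058, -0.0026], [0.0059, -0.0021], [0.0061, -0.0015], [0.0062, -0.0011], [0.0062, -0.0005], [0.0063, 0.0001], [0.0063, 0.0006], [0.0061, 0.0012], [0.0061, 0.0017], [0.0059, 0.0022], [0.0056, 0.0027], [0.0054, 0.0032], [0.0051, 0.0036], [0.0048, 0.0041]]
```

View pics/side14.png

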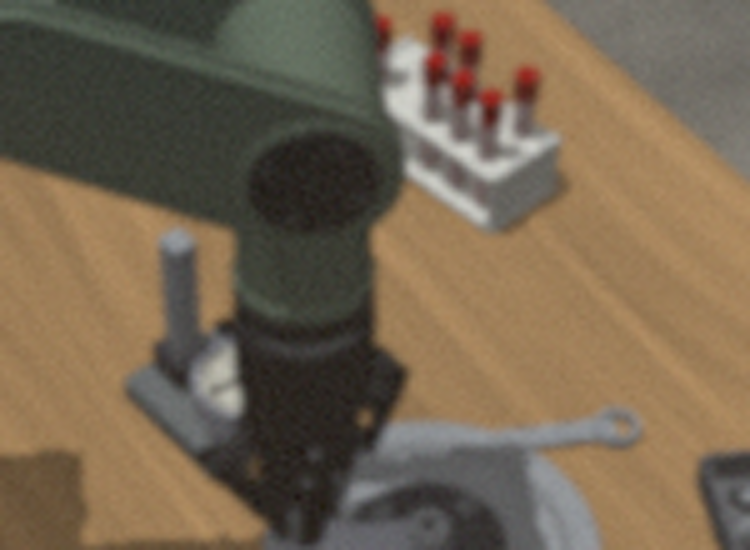

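View pics/top14.png

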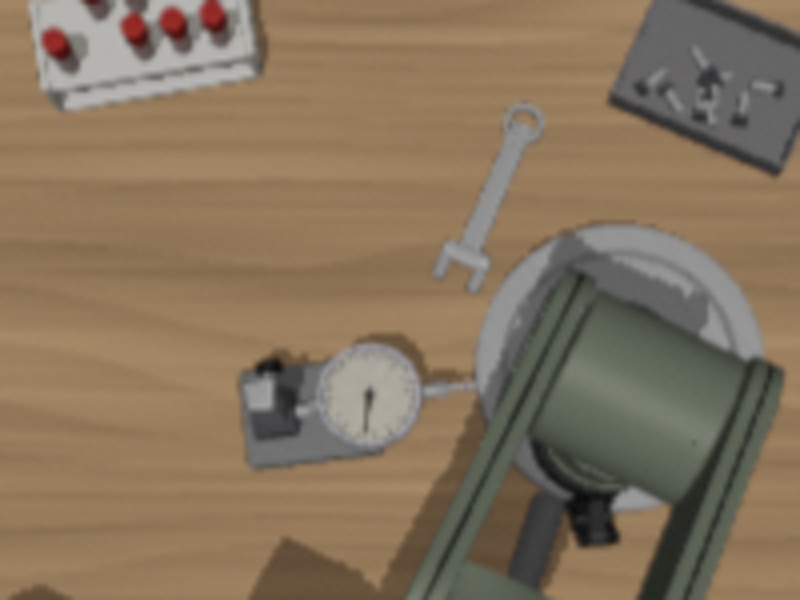

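Emit:
{"method": "jog_arm", "body": {"plan": [{"linear": [0, 0.0037, -0.0051], "roll": 0, "claw": 1}, {"linear": [0, 0.004, -0.0048], "roll": 0, "claw": 1}, {"linear": [0, 0.0045, -0.0044], "roll": 0, "claw": 1}, {"linear": [0, 0.0049, -0.004], "roll": 0, "claw": 1}, {"linear": [0, 0.0052, -0.0035], "roll": 0, "claw": 1}, {"linear": [0, 0.0054, -0.0031], "roll": 0, "claw": 1}, {"linear": [0, 0.0058, -0.0026], "roll": 0, "claw": 1}, {"linear": [0, 0.0059, -0.0021], "roll": 0, "claw": 1}, {"linear": [0, 0.0061, -0.0015], "roll": 0, "claw": 1}, {"linear": [0, 0.0062, -0.0011], "roll": 0, "claw": 1}, {"linear": [0, 0.0062, -0.0005], "roll": 0, "claw": 1}, {"linear": [0, 0.0063, 0.0001], "roll": 0, "claw": 1}]}}

```text
time_s: 16.5
ee_pos: [0.5151, -0.087, 0.1203]
eef_rot: [1.127, 1.258, -1.134]
force: [-2.6, -7.6, 5.3]
width: 0.275
```

```bash
python3 needle.py 185 110 4 370 394 366 432 top; python3 -c "
from h import *
snap('side','side15',(220,130,370,240),5);snap('top','top15',(185,110,385,260),4)"; python3 rows.py -267 -5 20
```

```text
len 0.0267 needle deg 102.3 mm 4.55 rad 1.79
t 16.6 p [ 0.5171 -0.0869  0.1204] F [ 2.2 -6.9  0.9] M [-0.99 -0.34  0.05] w 0.276 yaw(tool y) 6.09 J6 -0.44
crank angle 91.9 r 0.0711
[[0.0063, 0.0006], [0.0061, 0.0012], [0.0061, 0.0017], [0.0059, 0.0022], [0.0056, 0.0027], [0.0054, 0.0032], [0.0051, 0.0036], [0.0048, 0.0041], [0.0044, 0.0045], [0.004, 0.0049], [0.0035, 0.0051], [0.0031, 0.0055], [0.0026, 0.0057], [0.0021, 0.006], [0.0016, 0.006], [0.001, 0.0062], [0.0005, 0.0063], [-0.0001, 0.0063], [-0.0006, 0.0062], [-0.0012, 0.0062]]
```

View pics/side15.png

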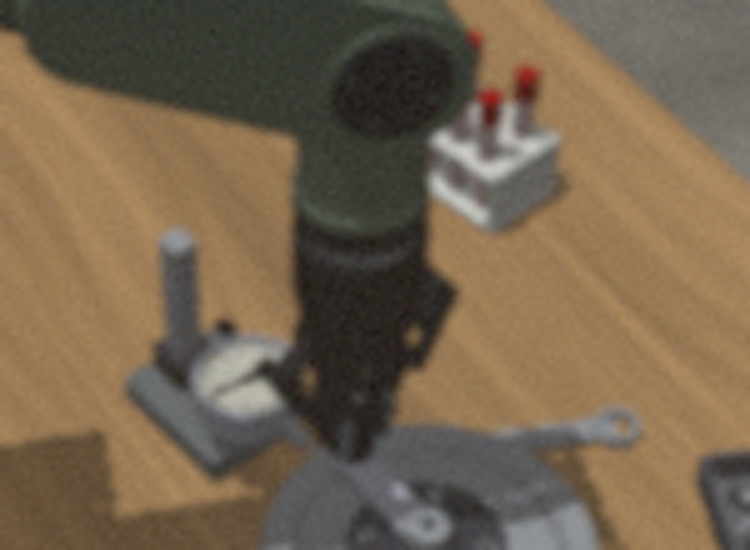

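View pics/top15.png

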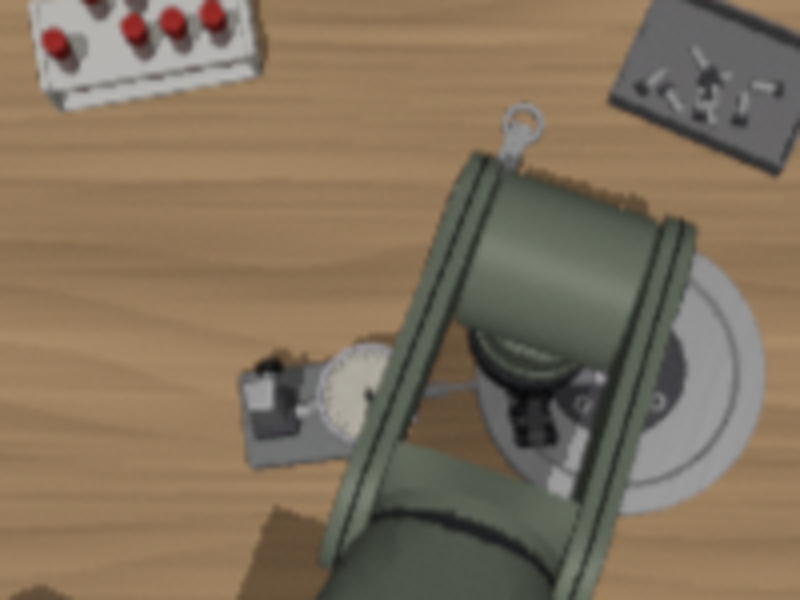

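Emit:
{"method": "jog_arm", "body": {"plan": [{"linear": [0, 0.0063, 0.0006], "roll": 0, "claw": 1}, {"linear": [0, 0.0061, 0.0012], "roll": 0, "claw": 1}, {"linear": [0, 0.0061, 0.0017], "roll": 0, "claw": 1}, {"linear": [0, 0.0059, 0.0022], "roll": 0, "claw": 1}, {"linear": [0, 0.0056, 0.0027], "roll": 0, "claw": 1}, {"linear": [0, 0.0054, 0.0032], "roll": 0, "claw": 1}, {"linear": [0, 0.0051, 0.0036], "roll": 0, "claw": 1}, {"linear": [0, 0.0048, 0.0041], "roll": 0, "claw": 1}, {"linear": [0, 0.0044, 0.0045], "roll": 0, "claw": 1}, {"linear": [0, 0.004, 0.0049], "roll": 0, "claw": 1}, {"linear": [0, 0.0035, 0.0051], "roll": 0, "claw": 1}, {"linear": [0, 0.0031, 0.0055], "roll": 0, "claw": 1}, {"linear": [0, 0.0026, 0.0057], "roll": 0, "claw": 1}, {"linear": [0, 0.0021, 0.006], "roll": 0, "claw": 1}, {"linear": [0, 0.0016, 0.006], "roll": 0, "claw": 1}, {"linear": [0, 0.001, 0.0062], "roll": 0, "claw": 1}, {"linear": [0, 0.0005, 0.0063], "roll": 0, "claw": 1}, {"linear": [0, -0.0001, 0.0063], "roll": 0, "claw": 1}, {"linear": [0, -0.0006, 0.0062], "roll": 0, "claw": 1}, {"linear": [0, -0.0012, 0.0062], "roll": 0, "claw": 1}]}}

```text
time_s: 18.27
ee_pos: [0.5915, -0.1651, 0.1204]
eef_rot: [1.132, 1.259, -1.129]
force: [3.2, 3.0, 3.5]
width: 0.276
```

```bash
python3 needle.py 220 130 5 249 378 215 390; python3 -c "
from h import *
snap('side','side16',(220,130,370,240),5)"; python3 rows.py -7 -5 20
```

```text
len 0.0235 needle deg 103.4 mm 4.6 rad 1.81
t 18.32 p [ 0.5912 -0.168   0.1204] F [ 2.9 -4.6  2.2] M [-0.54 -0.43 -0.04] w 0.276 yaw(tool y) 6.1 J6 -0.52
crank angle -7.9 r 0.0724
[[-0.0017, 0.006], [-0.0022, 0.0059], [-0.0027, 0.0057], [-0.0032, 0.0054], [-0.0037, 0.0051], [-0.0041, 0.0048], [-0.0044, 0.0044], [-0.0049, 0.004], [-0.0052, 0.0035], [-0.0054, 0.0031], [-0.0058, 0.0026], [-0.0059, 0.0021], [-0.0061, 0.0015], [-0.0062, 0.0011], [-0.0062, 0.0004], [-0.0063, 0.0], [-0.0063, -0.0006], [-0.0061, -0.0012], [-0.0061, -0.0017], [-0.0059, -0.0022]]
```

View pics/side16.png

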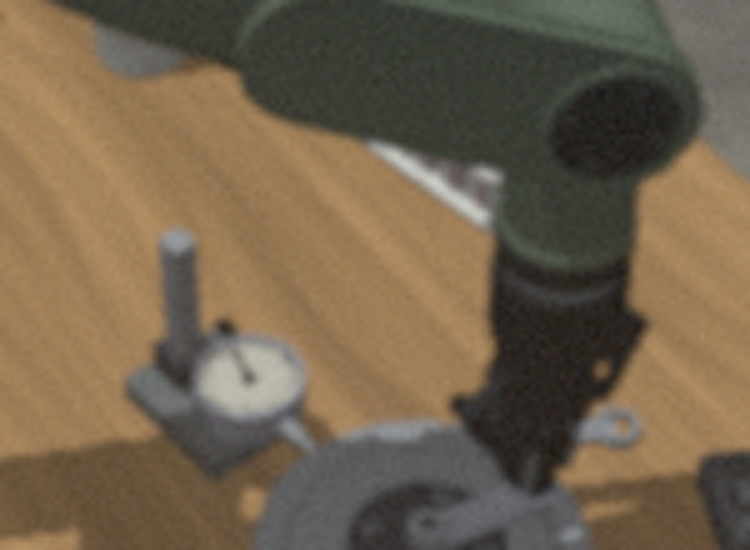

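```bash
python3 needle.py 220 130 5 249 378 235 345; python3 - <<'E'
import numpy as np
a=np.radians([38,-3,-48,-108,-169.6,-209,-268]);m=[6.5,8.81,10.07,9.0,6.15,4.55,4.6]
A=np.c_[np.ones(7),np.cos(a),np.sin(a)];s,*_=np.linalg.lstsq(A,m,rcond=None);print(s,np.hypot(s[1],s[2]),np.degrees(np.arctan2(s[2],s[1])),A@s-m)
E
```

```text
len 0.0302 needle deg 200.5 mm 8.91 rad 3.5
[ 7.10692086  1.47682811 -2.56394063] 2.95885329542437 -60.058085882960036 [ 0.19215782 -0.09408869 -0.06950904  0.08900832 -0.03280477  0.02223481
 -0.10699845]
```

Emit:
{"method": "jog_arm", "body": {"plan": [{"linear": [0, -0.0017, 0.006], "roll": 0, "claw": 1}, {"linear": [0, -0.0022, 0.0059], "roll": 0, "claw": 1}, {"linear": [0, -0.0027, 0.0057], "roll": 0, "claw": 1}, {"linear": [0, -0.0032, 0.0054], "roll": 0, "claw": 1}, {"linear": [0, -0.0037, 0.0051], "roll": 0, "claw": 1}, {"linear": [0, -0.0041, 0.0048], "roll": 0, "claw": 1}, {"linear": [0, -0.0044, 0.0044], "roll": 0, "claw": 1}, {"linear": [0, -0.0049, 0.004], "roll": 0, "claw": 1}, {"linear": [0, -0.0052, 0.0035], "roll": 0, "claw": 1}, {"linear": [0, -0.0054, 0.0031], "roll": 0, "claw": 1}, {"linear": [0, -0.0029, 0.0013], "roll": 0, "claw": 1}, {"linear": [0, 0, 0], "roll": 0, "claw": 1}, {"linear": [0, 0, 0], "roll": 0, "claw": 1}]}}

```text
time_s: 19.4
ee_pos: [0.5552, -0.2216, 0.1204]
eef_rot: [1.129, 1.256, -1.133]
force: [1.6, -5.8, 2.9]
width: 0.275
```

```bash
python3 -c "
from h import *
snap('side','side17',(220,130,370,240),5)"; python3 rows.py -60 -5 1
```

```text
t 19.45 p [ 0.5553 -0.2215  0.1204] F [ 0.3 -5.9  3.2] M [-0.85 -0.19 -0.  ] w 0.277 yaw(tool y) 6.04 J6 -0.63
crank angle -60.6 r 0.0729
[[-0.0058, 0.0023]]
```

View pics/side17.png

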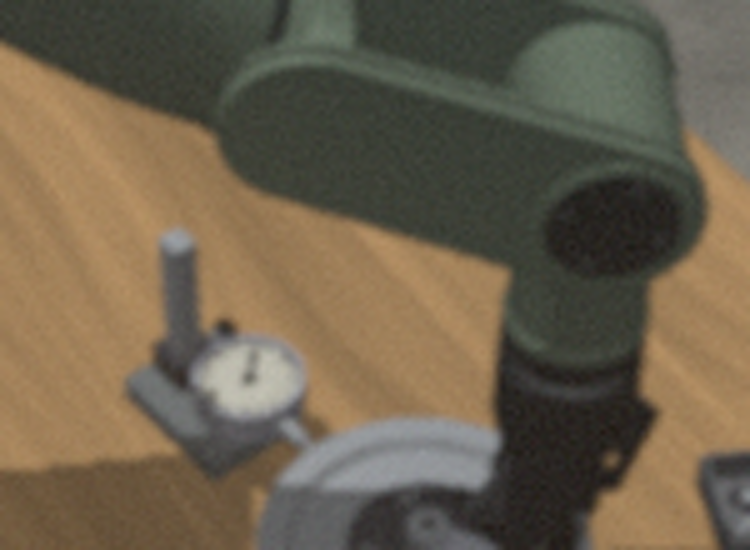

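Needle near its maximum, crank at −60.6° (predicted peak −60°). Release and lift.

Emit:
{"method": "jog_arm", "body": {"plan": [{"linear": [0, 0, 0], "roll": 0, "claw": 0.7}, {"linear": [0, 0, 0], "roll": 0, "claw": 0.5}, {"linear": [0, 0, 0], "roll": 0, "claw": 0.2}, {"linear": [0, 0, 0], "roll": 0, "claw": 0}, {"linear": [0, 0, 0], "roll": 0, "claw": 0}, {"linear": [0, 0, 0], "roll": 0, "claw": 0}, {"linear": [-0.01, 0, 0], "roll": 0, "claw": 0}, {"linear": [-0.02, 0, 0], "roll": 0, "claw": 0}, {"linear": [-0.02, 0, 0], "roll": 0, "claw": 0}, {"linear": [-0.02, 0, 0], "roll": 0, "claw": 0}, {"linear": [-0.02, 0, 0], "roll": 0, "claw": 0}, {"linear": [-0.02, 0, 0], "roll": 0, "claw": 0}, {"linear": [0, 0, 0.03], "roll": 0, "claw": 0}, {"linear": [0, 0, 0.03], "roll": 0, "claw": 0}, {"linear": [0, 0, 0.03], "roll": 0, "claw": 0}, {"linear": [0, 0, 0.03], "roll": 0, "claw": 0}, {"linear": [0, 0, 0.03], "roll": 0, "claw": 0}, {"linear": [0, 0, 0], "roll": 0, "claw": 0}, {"linear": [0, 0, 0], "roll": 0, "claw": 0}]}}

```text
time_s: 21.03
ee_pos: [0.5715, -0.3704, 0.2306]
eef_rot: [1.133, 1.256, -1.132]
force: [-0.8, 0.3, 0.4]
width: 0.999
```

```bash
python3 -c "
from h import *
snap('side','side18',(220,150,370,260),5); snap('top','top18',(205,140,385,275),4); st()"
```

```text
t 21.13 p [ 0.5718 -0.3682  0.2306] F [0.5 0.9 0.2] M [0.02 0.01 0.02] w 0.998 yaw(tool y) 6.08 J6 -0.81
```

View pics/side18.png

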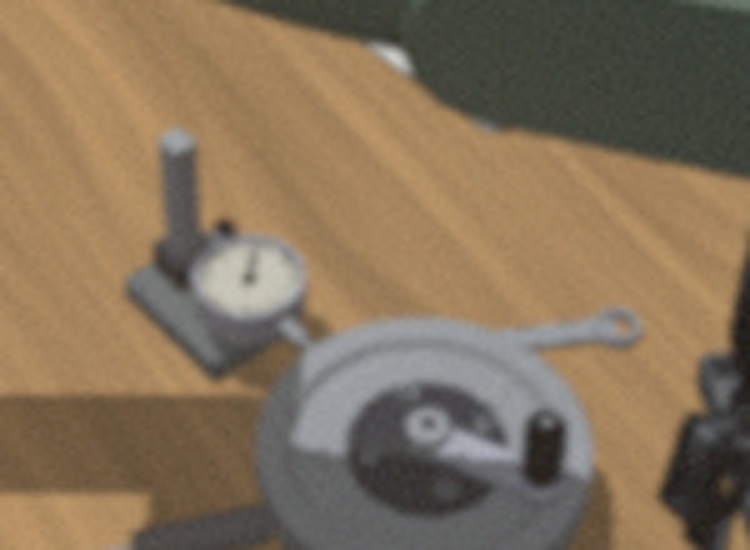

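View pics/top18.png

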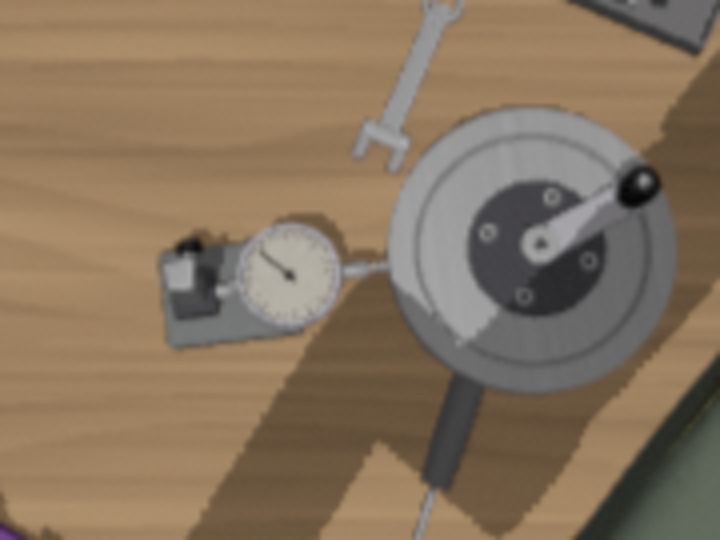

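```bash
python3 needle.py 205 140 4 290 275 260 250 top; python3 - <<'E'
from h import *
f=lambda x,y:((x+.5)/4-.5+205,(y+.5)/4-.5+140)
g=lambda x,y,z:ray("top",*f(x,y),z)[:2]
A=g(540,243,.097);H=g(639,186,.141);C=g(180,272,.145);D=g(290,275,.075);W=g(532.5,248.5,.075)
print(A,H,C,D,W,W-A); d=H-A;print("crank",np.degrees(np.arctan2(d[1],d[0])))
h=(D-C)/np.hypot(*(D-C)); v=A-C; print("heading",np.degrees(np.arctan2(h[1],h[0])),"axle y",h[0]*v[1]-h[1]*v[0],"dist",v@h)
E
```

```text
len 0.0273 needle deg 226.5 mm 10.07 rad 3.95
[ 0.52086333 -0.15723066] [ 0.55255859 -0.21652322] [0.49305766 0.08279639] [0.50037587 0.01317016] [ 0.52018847 -0.1547641 ] [-0.00067486  0.00246655]
crank -61.872950417705994
heading -83.99984060072202 axle y 0.0025630178456141073 dist 0.24161864758927082
```

```bash
python3 -c "
from workcell import order
print(order.hand_in())"
```

```text
the job is handed in; nothing more can be done
None
```

I slid the dial indicator up to the rim, pointing at the axle, and let it go with about 6.3 mm of plunger travel pressed in. I then cranked the wheel about 460° clockwise, stopped at the high spot, released the handle, moved the arm clear and handed the job in. No verdict was reported.

- **Plunger during the turn:** every needle reading was between about 4.5 and 10.1 mm of the 16 mm travel. They fit a once-a-turn curve with ±2.96 mm runout, peaking at a crank angle of −60°, with a low of about 4.1 mm. I read the needle at intervals, not continuously, and part of the last stretch back to the high spot went unread.
- **Last check after release:** the needle stood at its maximum of 10.1 mm, with the crank at about −61°. The wheel's centre was offset about 2.5 mm from the axle towards the plunger. The plunger's line passed about 3 mm from the axle, and the stand was upright.
- **Surroundings:** the arm stood clear at 21 s. The spanner and driver looked unmoved in the last close-up picture. I did not measure the other things on the desk again, but the arm worked well away from them.

No check failed. The readings carry small errors: the two cameras differed by about 2 mm, and the individual needle readings differed from the curve by up to 0.2 mm.

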